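Crack open the desiccator lid and hold it ajar

ROBOT

A 7-joint arm with a two-finger parallel gripper is mounted at the origin on a cart in front of the work surface, level with it; the furniture and walls round the work are solid. World frame = base frame: x ahead of the robot, y to its left, z up, the work surface at z = 0. Lengths are in m, angles in degrees, forces in N, time in s.
With the tool pointing down it reaches from about 0.425 to 0.875 m from the base axis. Payload 4.7 kg.
Tool frame: the origin (TCP) lies between the finger pads; the fingertips stand env.finger_overhang ahead of it and the grasp point (between the pads) lies 5 mm behind it (env.finger_overhang is the distance from the TCP to the fingertips, in m); z points along the fingers, y is the line along which they close (so a half turn about z gives the same grasp; the last joint's range is limited). The gripper opens to 87 mm and grips with 3 to 60 N. Pads are 19 mm wide; open, the fingers measure 117 mm over their backs; the gripper's body (75 mm by 190 mm) begins 51 mm behind the grasp point.
Start: joints at [-64.108, 18.392, -4.016, 83.108, 1.295, 78.541, -3.26], TCP at [0.276, 0.589, 0.237] pointing down, gripper open.
Joint ranges: [-163.93, 163.93], [-17.29, 119.83], [-79.2, 71.16], [3.27, 140.29], [-89.18, 269.18], [5.43, 117.66], [-154.24, 154.24]. Speed limits (degrees/s): [147.25, 147.25, 180, 180, 180, 180, 180].

INTERFACE

Orientations are given as [roll, pitch, yaw] about the fixed x, y, z axes, in that order (R = Rz(yaw) Ry(pitch) Rx(roll)).
In Python, from cell import telemetry, eyes, env, models gives the robot as it stands. The module is installed in compiled form; this text tells all that it offers.
- The arm moves only by the tool drive_tool, never from a script. Its arguments are lists of equal length, an entry for each row: "angular": the turn, a rotation vector about the tool's x, y, z in rad, a list of three; "delta_pos": the shift along the tool's x, y, z in cm, a list of three; "gripper": the finger opening in cm, from 0 to 8.7. A call has 1 to 20 rows; each row shifts and turns the commanded pose from where the row before left it, along the tool's axes as they then stand; what a row does not reach is not made up. A row lasts 1/10 s, in which the tool goes at most 50 mm and 8.59 degrees, less where a joint would pass 70% of its speed; a pose out of reach is approached as far as the arm can. A call with a gripper value outside its range is refused whole. The fingers move at their own pace and stop on an object; "squeeze" is the grip in N (left out, the last holds). Time passes only in rows, so rows that do not move let the fingers close. It gives the time, the measured TCP pose, the force, the opening and the grip force at its end, in the units of the state.
- telemetry.get_obs(): the state, without advancing time (a new reading comes with each control period).
- eyes.read_camera(name): name is "scene" or "side" or "wrist"; returns a dict with "pixels" (384x512x3 uint8, red, green, blue), "mtx" (3x3 intrinsics, pixels), "D" ([k1, k2, p1, p2, k3] as OpenCV has them; the pictures are not rectified), "origin" and "orientation" of the camera in the world. Camera axes: x right, y down, z forward; pixel columns grow to the right and rows downward; lengths in m; the calibration is good to about 2 mm. A picture is of the moment at which its call begins. There is no depth.
- env.sign_off(): hands the job in; it is judged then, once.
Trained networks look in a picture, given as the dict that the camera call returned (one of the last four; its "shot" number tells which), for a name from the list of things; names that differ only in an ending like _2 or _b are one class to them, and where a whole thing is asked for, a point or a joint stands for the part that bears it (a point fixed in the world has none). Each returns a list of dicts, best first, with "p" (0 to 1); they miss things now and then, are a little off and sometimes report something else, mostly with a low value. They report only what shows in the picture. A call takes as long as a camera call. They do not tell look-alikes from the thing itself.
- models.search_frame(picture, target): "centre" ([column, row] in pixels, amid what is visible of it).
- models.cut_out(picture, target): "pixels" (384x512 bool, what is visible of it) and "centre" ([column, row] in pixels, amid what is visible of it).
The state is a dict: "time_s": time; "qpos": joint angles; "joint_velocities": joint speeds; "effort": joint torques, N m; "tool_pos": TCP position; "tool_rot": TCP orientation; "force": force on the tool from outside, world axes, zero at the start; "wrist_torque": the same for the moment, N m; "grip_width": finger opening in m; "grasp_force": force on a finger pad.
Only numpy, scipy, OpenCV 4.12 (cv2) and the standard library are available. Lean on these libraries where they do the work, as an engineer would, in place of code of your own. Each camera call takes 0.05 s, during which the arm holds its last target. There are 200 camera calls.

TASK

The two crucibles in the desiccator box have cooled and the lid sticks to its rubber seal. Lift the amber dropper bottle off the lid and set it gently upright on the white tile, then pull the lid up by its black handle until the seal lets go, and hold it slightly open, with a gap of about 3 cm at the front edge, so that air seeps in slowly; never let the lid jump open wider than 6 cm. Do not disturb anything else, and finish while still holding the lid ajar.

Things in the scene. Friction and masses are not known exactly. Their poses are not given: they have to be found in the camera images.
- desiccator: Clear plastic desiccator box with a grey plinth and rim, fixed to the worktop by heavy non-slip feet, 172 x 204 mm and 105 mm high with its lid shut. Origin: centre of its underside. x points to its back (hinge side), -x to its front (handle side), z up. Top face of the shut lid: 105 mm above the origin, flat except for the handle.
- lid (a joint): Opening angle of the lid in rad: 0 = shut and sealed, grows as the front edge rises. The lid (178 x 206 x 7 mm, 0.35 kg) turns about the hinge at its back. The seal resists with a peak pull of about 16 N at the handle within the first 0.01 rad, less and less after; from about 0.04 to 0.08 rad it pushes the lid open. Beyond, only weight (2 N); let go, the lid sinks to under 0.09 rad.
- lid_handle (a point): Middle of the bar of the black bow handle on the lid: round, 10 mm thick, 92 mm long between its posts, centre line 34 mm above the lid's top face (29 mm free below the bar); 152 mm in front of the hinge axis and 39 mm above it when shut. Moves and tilts with the lid, axes: x to the back, y along the bar, z out of the lid's top face.
- lid_front (a point): Middle of the lower front edge of the lid, 181 mm from the hinge axis, so 0.165 rad is a gap of 30 mm. It stands 98 mm above the worktop when shut and moves with the lid.
- hinge (a point): Middle of the hinge axis, at the back of the box 100 mm above its origin's plane and 92 mm behind its centre; the axis runs along the box's y. Does not move.
- dropper: Amber glass dropper bottle with a black cap, 33 mm in diameter and 63 mm high, 40 g, standing upright on the lid behind the handle. Origin: centre of its underside. z up.
- tile: White glazed tile lying flat on the worktop to the left of the box, loose, 100 mm along its x, 160 mm along its y, 6 mm thick. Origin: centre of its underside.
- crucible_0: White porcelain crucible, 39 mm wide, 30 mm high, standing inside the box on the floor plate. Origin: centre of its underside. Not to be disturbed.
- crucible_1: The other white porcelain crucible inside the box, the same size. Not to be disturbed.
- timer: Pale square count-down timer, 64 x 64 x 21 mm, lying on the worktop to the left. Origin: centre of its underside. Bystander.
- vial: Small glass vial with a white cap, 22 mm in diameter, 58 mm high, standing at the right of the box. Origin: centre of its underside. Bystander.
- red_bottle: White plastic bottle with a red cap, 43 mm in diameter, 99 mm high, standing behind the box. Origin: centre of its underside. Bystander.
- beaker: Small glass beaker, 54 mm in diameter, 66 mm high, standing behind the box. Origin: centre of its underside. Bystander.
There are look-alikes about, which are no part of the job. What is shaped like the dropper but blue or yellow is not meant.

How it is judged (in metres and radians):
On the way, in this order (a step that is already met when the one before it is completed fails the run):
1. the dropper bottle stands upright on the white tile, let go, with the lid still shut (it must not be opened before) (x of dropper in the frame of tile between -0.045 and 0.045 m and y of dropper in the frame of tile between -0.075 and 0.075 m and z of dropper in the frame of tile between 0.002 and 0.012 m and angle between dropper's own z axis and vertical below 0.15 rad and contact force between the fingers and dropper below 0.05 N and linear speed of dropper below 0.03 m/s and value of joint lid below 0.02 rad), for 0.2 s.
2. the lid has broken free of its seal (value of joint lid above 0.08 rad), for 0.05 s.
At the end, for the whole second after the job is handed in: The gripper holds the lid still by its handle (grasp point within 60 mm of the bar's middle, over 1 N) with the front edge 20 to 40 mm up (0.11 to 0.221 rad); the dropper bottle stands upright, released and at rest, its centre over the tile; the crucibles stand upright (x of dropper in the frame of tile between -0.045 and 0.045 m and y of dropper in the frame of tile between -0.075 and 0.075 m and z of dropper in the frame of tile between 0.002 and 0.012 m and angle between each of dropper, crucible_0, crucible_1's own z axis and vertical below 0.15 rad and contact force between the fingers and dropper below 0.05 N and linear speed of dropper below 0.03 m/s and value of joint lid between 0.11 and 0.221 rad and velocity of joint lid between -0.05 and 0.05 rad/s and contact force between the fingers and desiccator above 1 N and distance between the grasp point and lid_handle below 0.06 m); the arm keeps its last pose, push and grip.
It fails at once if the lid opened wider than 6 cm at the front (0.337 rad) (value of joint lid above 0.337 rad).
It fails at once if the dropper bottle tipped over (angle between dropper's own z axis and vertical above 0.8 rad).
It fails at once if the dropper bottle dropped from more than about a centimetre (linear speed of dropper above 0.5 m/s and contact force between the fingers and dropper below 0.02 N).
It fails at once if a crucible upset or shifted by more than 2 cm ((angle between crucible_0's own z axis and vertical above 0.4 rad or distance of crucible_0 from where it was at the start of the episode above 0.02 m) or (angle between crucible_1's own z axis and vertical above 0.4 rad or distance of crucible_1 from where it was at the start of the episode above 0.02 m)).
It fails at once if a bystander moved by more than 3 cm or tipped ((distance of timer from where it was at the start of the episode above 0.03 m or angle between timer's own z axis and vertical above 0.4 rad) or (distance of vial from where it was at the start of the episode above 0.03 m or angle between vial's own z axis and vertical above 0.4 rad) or (distance of red_bottle from where it was at the start of the episode above 0.03 m or angle between red_bottle's own z axis and vertical above 0.4 rad) or (distance of beaker from where it was at the start of the episode above 0.03 m or angle between beaker's own z axis and vertical above 0.4 rad)).
It also fails if it takes over 54 s, if anything falls off the work surface, if the arm or the gripper's body presses on something with over 40 N, if the wrist force passes 120 N, or if a joint passes its speed limit or range.

## Working session

There is one attempt and no reset: what is moved stays moved. The work goes in short steps, Python scripts to look and compute and a tool call to move; the robot and the scene stay as the last step left them, time stands still between calls to the robot, and variables do not carry over. Pictures are saved under pics/ and viewed, at most 10 in all, crops included, and the job is handed in when it is done.

Besides the shell and the picture viewer there is one more tool, called after "Emit:" by a JSON object that holds its "api" and its "payload". drive_tool: Moves the arm, as the interface text tells. Its arguments: {"type":"object","properties":{"angular":{"type":"array","items":{"type":"array","items":{"type":"number"}}},"delta_pos":{"type":"array","items":{"type":"array","items":{"type":"number"}}},"gripper":{"type":"array","items":{"type":"number"}},"squeeze":{"type":"number"}},"required":["angular","delta_pos","gripper"]}

```bash
mkdir -p pics; cat > h.py <<'E'
import numpy as np, cv2
from scipy.spatial.transform import Rotation as R
from cell import telemetry, eyes, env, models
def Rm(o):
    o=np.array(o,float)
    if o.shape==(3,3): return o
    if o.size==4: return R.from_quat(o).as_matrix()
    return R.from_euler('xyz',o,degrees=True).as_matrix()
def ray(p,px):
    u=cv2.undistortPoints(np.array([[px]],float),np.array(p['mtx']),np.array(p['D'],float))[0,0]
    d=Rm(p['orientation'])@np.array([u[0],u[1],1.]); return np.array(p['origin'],float),d/np.linalg.norm(d)
def onz(p,px,z):
    o,d=ray(p,px); return o+d*(z-o[2])/d[2]
def tri(rays):
    A=np.zeros((3,3));b=np.zeros(3)
    for o,d in rays:
        P=np.eye(3)-np.outer(d,d);A+=P;b+=P@o
    x=np.linalg.solve(A,b);return x,[np.linalg.norm(np.cross(x-o,d)) for o,d in rays]
def proj(p,X):
    r=Rm(p['orientation']);t=-r.T@np.array(p['origin'],float)
    return cv2.projectPoints(np.array(X,float).reshape(-1,1,3),cv2.Rodrigues(r.T)[0],t,np.array(p['mtx']),np.array(p['D'],float))[0][:,0]
def save(p,n): cv2.imwrite('pics/'+n,p['pixels'][:,:,::-1])
E
python3 - <<'E'
from h import *
print(telemetry.get_obs(),env.finger_overhang)
ims=[]
for c in ['scene','side']:
    p=eyes.read_camera(c); print(c,p['origin'],p['orientation'],p['mtx'][0])
    ims.append(p['pixels'])
    for t in ['dropper','tile','lid_handle','desiccator','timer','vial','red_bottle','beaker']:
        print(t,[(np.round(d['centre']),round(d['p'],2)) for d in models.search_frame(p,t)[:4]])
    save(p,c+'0.png')
E
```

```text
{'time_s': 0.0, 'qpos': array([-64.11015142,  18.44057757,  -4.01697665,  83.17619178,
         1.29445143,  78.53941442,  -3.2597595 ]), 'joint_velocities': array([-0.02897323,  0.04286675,  0.11565644, -0.05871509,  0.05814896,
       -0.04989788, -0.04284912]), 'effort': array([-3.73310002e-05, -4.91282988e+01, -4.03929306e-01, -3.12531388e+01,
       -6.40424690e-02,  4.35093138e-02,  1.66163468e-04]), 'tool_pos': array([0.27534723, 0.5882129 , 0.23543317]), 'tool_rot': array([-1.79889036e+02,  4.73715492e-03,  1.54921437e+02]), 'force': array([-0.17188868, -0.25559005, -0.13775469]), 'wrist_torque': array([ 0.06702409, -0.04125235,  0.04637952]), 'grasp_force': 0.0, 'grip_width': 0.08691446629662866} 0.014
scene [-0.08643415  0.94300781  0.81763486] [-121.11373418   -0.29200813 -146.09538822] [403.22300972   0.         259.70878492]
dropper [(array([289., 169.]), 0.61), (array([333., 204.]), 0.42)]
tile []
lid_handle [(array([287., 188.]), 0.57)]
desiccator [(array([286., 196.]), 0.72)]
timer [(array([216., 323.]), 0.61)]
vial []
red_bottle [(array([264., 270.]), 0.7), (array([251., 182.]), 0.5)]
beaker []
side [ 0.32936402 -0.90385343  0.90626475] [-130.48164013   -0.51969522  -13.40719814] [429.66125402   0.         257.46234082]
dropper [(array([214., 298.]), 0.55), (array([266., 313.]), 0.52)]
tile [(array([208., 187.]), 0.83)]
lid_handle [(array([267., 240.]), 0.85)]
desiccator [(array([262., 252.]), 0.94)]
timer [(array([189., 148.]), 0.5), (array([206., 188.]), 0.27)]
vial []
red_bottle [(array([330., 241.]), 0.7), (array([273., 242.]), 0.18)]
beaker [(array([333., 264.]), 0.96)]
```

View pics/scene0.png

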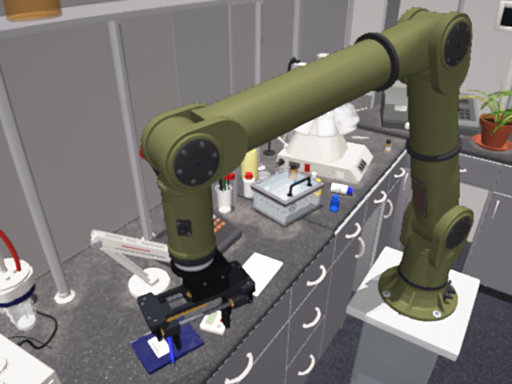

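View pics/side0.png

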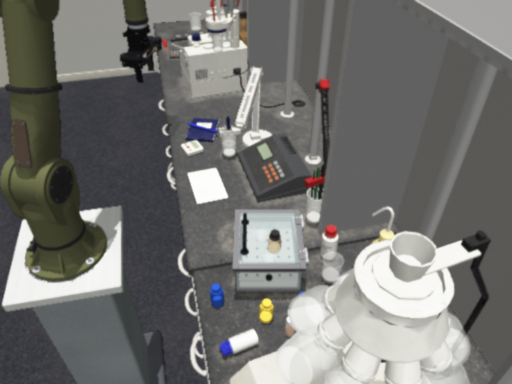

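The scene view shows the box at (288,195) and the tile at (260,272). In the side view the box is at (268,250), with its handle bar at (245,233) and the tile at (208,187). Dropper candidates in the side view are the amber one with a black cap on the lid at (274,240), the blue one at (217,295) and the yellow one at (266,311). Only the first is amber and standing on the lid behind the handle. I'll confirm it in a crop.

```bash
python3 - <<'E'
from h import *
ps=eyes.read_camera('side');pc=eyes.read_camera('scene')
for n,px,z in [('blue',(217,303),0),('yellow',(266,320),0),('dropper cap',(274,235),.168),('dropper base',(274,250),.105),('handle',(245,233),.139),('timer',(191,148),.02),('red',(331,232),.099),('beaker',(333,264),.03)]:
    print(n,onz(ps,px,z).round(3))
for t in ['tile','timer','desiccator','lid_handle','dropper']:
    for nm,p in (('side',ps),('scene',pc)):
        for d in models.cut_out(p,t)[:2]:
            m=d['pixels'].astype(np.uint8); r=cv2.minAreaRect(cv2.findNonZero(m)) if m.any() else None
            print(nm,t,round(d['p'],2),np.round(d['centre']),m.sum())
            if t=='tile':
                c=max(cv2.findContours(m,0,2)[0],key=cv2.contourArea)
                q=cv2.approxPolyDP(c,0.05*cv2.arcLength(c,True),True)[:,0]
                print('  corners',[onz(p,x.astype(float),.006)[:2].round(3).tolist() for x in q], onz(p,d['centre'],.006).round(3))
x=ps['pixels'][195:330,170:350];cv2.imwrite('pics/crop_side.png',cv2.resize(x,None,fx=4,fy=4,interpolation=2)[:,:,::-1])
E
```

```text
blue [ 0.385 -0.269  0.   ]
yellow [ 0.493 -0.343  0.   ]
dropper cap [ 0.538 -0.228  0.168]
dropper base [ 0.542 -0.22   0.105]
handle [ 0.478 -0.179  0.139]
timer [0.4   0.391 0.02 ]
red [ 0.705 -0.188  0.099]
beaker [ 0.701 -0.238  0.03 ]
side tile 0.86 [208. 184.] 995
  corners [[0.467, 0.267], [0.373, 0.26], [0.384, 0.107], [0.48, 0.11]] [0.43  0.192 0.006]
scene tile 0.66 [264. 270.] 852
  corners [[0.484, 0.119], [0.474, 0.193], [0.375, 0.268], [0.386, 0.11]] [0.412 0.17  0.006]
side timer 0.81 [192. 147.] 215
scene timer 0.95 [215. 326.] 366
side desiccator 0.62 [266. 252.] 5396
scene desiccator 0.9 [286. 196.] 2805
side lid_handle 0.93 [268. 236.] 3933
scene lid_handle 0.84 [288. 187.] 1297
side dropper 0.86 [275. 240.] 266
side dropper 0.74 [212. 297.] 256
scene dropper 0.6 [334. 205.] 143
scene dropper 0.58 [291. 171.] 142
```

View pics/crop_side.png

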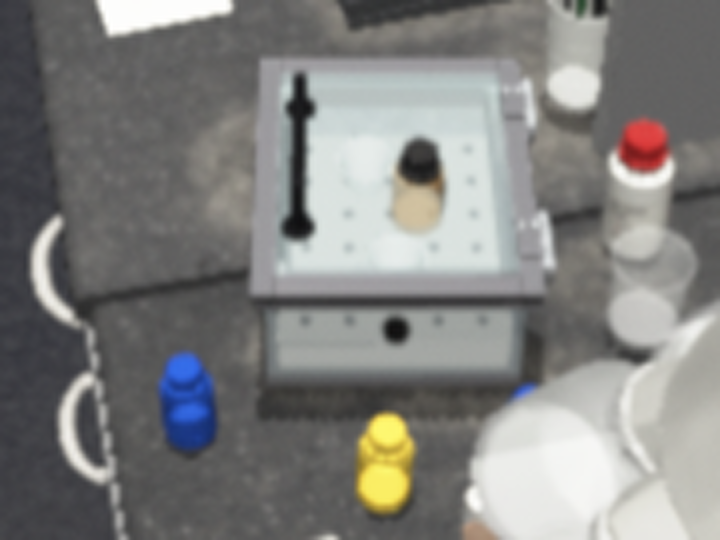

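The crop confirms it: an amber bottle with a black cap stands at crop (418,190) on the lid, behind the handle bar at (299,150). The blue and yellow ones stand on the worktop, so they are not meant. Next I compute the box pose from the lid corners.

```bash
python3 - <<'E'
from h import *
p=eyes.read_camera('side')
f=lambda c:(np.array(c)+.5)/4-.5+[170,195]
C=[onz(p,f(c),.105)[:2] for c in [(262,60),(518,58),(545,292),(250,295)]]
print(np.round(C,3))
L=np.array([[-.089,.103],[.089,.103],[.089,-.103],[-.089,-.103]])
m=np.mean(C,0);U,_,V=np.linalg.svd(L.T@(np.array(C)-m));Rr=(U@V).T
print('centre',m,'yaw',np.degrees(np.arctan2(Rr[1,0],Rr[0,0])),'res',(np.array(C)-m-L@Rr.T).round(4))
print('handle',m+Rr@[-.06,0]);print('timer..')
def cyl(X,y,r=.0165,h=.063):pass
# dropper: cap top centre, base
print('cap',onz(p,f((421,148)),.168),'basecentre',onz(p,f((417,212)),.105))
o=telemetry.get_obs();w=eyes.read_camera('wrist')
Rt=R.from_euler('xyz',o['tool_rot'],degrees=True).as_matrix()
print('wristcam in tool',Rt.T@(np.array(w['origin'])-o['tool_pos']),(Rt.T@Rm(w['orientation'])).round(2),w['mtx'][0])
E
```

```text
[[ 0.477 -0.054]
 [ 0.648 -0.091]
 [ 0.602 -0.291]
 [ 0.43  -0.254]]
centre [ 0.53909535 -0.17240728] yaw -12.74703724295609 res [[ 0.0016 -0.0017]
 [-0.0005  0.0005]
 [-0.0015  0.0016]
 [ 0.0004 -0.0003]]
handle [ 0.48057412 -0.15916846]
timer..
cap [ 0.54257004 -0.21755397  0.168     ] basecentre [ 0.5438324  -0.21197973  0.105     ]
wristcam in tool [ 0.07436524  0.000175   -0.14830697] [[ 0.   -0.96 -0.27]
 [ 1.    0.   -0.  ]
 [ 0.   -0.27  0.96]] [322.28548919   0.         253.70629257]
```

Emit:
{"api": "drive_tool", "payload": {"angular": [[0, 0, 0.1356], [0, 0, 0.1356], [0, 0, 0.1356], [0, 0, 0.1356], [0, 0, 0.1356], [0, 0, 0.1356], [0, 0, 0.1356], [0, 0, 0.1356], [0, 0, 0.1356], [0, 0, 0.1356]], "delta_pos": [[0, 0, -0.5], [0, 0, -0.5], [0, 0, -0.5], [0, 0, -0.5], [0, 0, -0.5], [0, 0, -0.5], [0, 0, -0.5], [0, 0, -0.5], [0, 0, -0.5], [0, 0, -0.5]], "gripper": [7, 7, 7, 7, 7, 7, 7, 7, 7, 7], "squeeze": 10}}

```text
time_s: 2.6
tool_pos: [0.2755, 0.5887, 0.2868]
tool_rot: [-180.0, -0.0, 76.9]
force: [-0.3, 0.5, -0.6]
grip_width: 0.07
grasp_force: 0.0
```

Emit:
{"api": "drive_tool", "payload": {"angular": [[0, 0, 0], [0, 0, 0], [0, 0, 0], [0, 0, 0], [0, 0, 0], [0, 0, 0], [0, 0, 0], [0, 0, 0], [0, 0, 0], [0, 0, 0], [0, 0, 0], [0, 0, 0], [0, 0, 0], [0, 0, 0], [0, 0, 0], [0, 0, 0], [0, 0, 0], [0, 0, 0], [0, 0, 0], [0, 0, 0]], "delta_pos": [[-2, 1.2, 0], [-3.7, 2.2, 0], [-3.7, 2.2, 0], [-3.7, 2.2, 0], [-3.7, 2.2, 0], [-3.7, 2.2, 0], [-3.7, 2.2, 0], [-3.7, 2.2, 0], [-3.7, 2.2, 0], [-3.7, 2.2, 0], [-3.7, 2.2, 0], [-3.7, 2.2, 0], [-3.7, 2.2, 0], [-3.7, 2.2, 0], [-3.7, 2.2, 0], [-3.7, 2.2, 0], [-3.7, 2.2, 0], [-3.7, 2.2, 0], [-3.7, 2.2, 0], [-2, 1.2, 0]], "gripper": [7, 7, 7, 7, 7, 7, 7, 7, 7, 7, 7, 7, 7, 7, 7, 7, 7, 7, 7, 7]}}

```text
time_s: 4.6
tool_pos: [0.5291, -0.1967, 0.2871]
tool_rot: [179.9, 0.1, 77.0]
force: [-0.2, -0.0, 0.8]
grip_width: 0.0701
grasp_force: 0.0
```

```bash
python3 - <<'E'
from h import *
p=eyes.read_camera('wrist');o=telemetry.get_obs();print(o['time_s'],o['tool_pos'],o['tool_rot'],o['force'],o['qpos'])
for t in ['dropper','lid_handle','beaker','red_bottle']:
    for d in models.search_frame(p,t)[:3]: print(t,d['p'],np.round(d['centre'],1))
cv2.imwrite('pics/w1.png',cv2.resize(p['pixels'],(800,600))[:,:,::-1])
E
```

```text
4.65 [ 0.52918977 -0.19945934  0.28687487] [179.87132567   0.26945454  76.8515769 ] [-0.61373004 -1.82209439  1.18185909] [-30.74655169   9.07248292  54.70453832  92.77844878  -7.22637805
  81.83779593  11.47794463]
dropper 0.77 [310.6 243.9]
dropper 0.76 [158.9 225.3]
dropper 0.63 [270.1 196.1]
lid_handle 0.81 [252.1 130.9]
beaker 0.86 [388.1 172.8]
red_bottle 0.55 [405.  110.5]
```

View pics/w1.png

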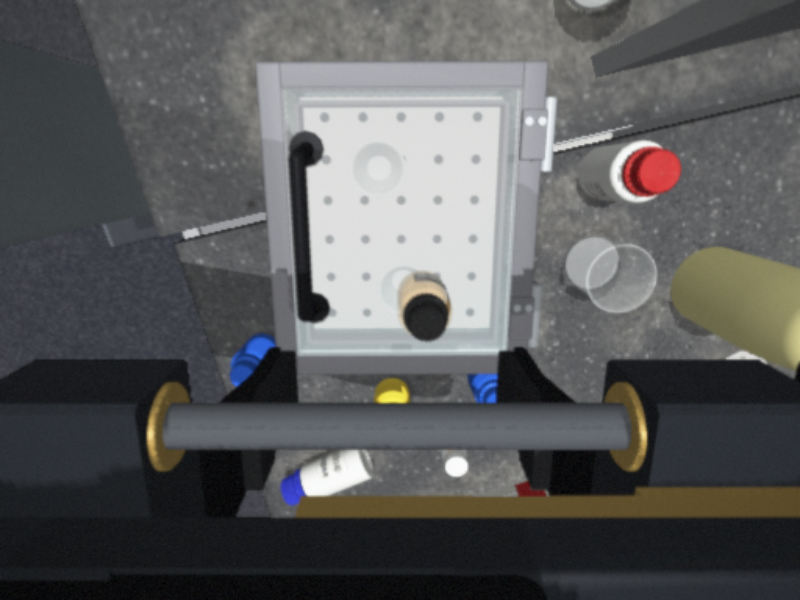

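The wrist view shows the dropper cap at (425,316) and its base near (423,285). The handle bar runs from (300,152) to (305,310). A yellow bottle lies beyond the near edge, and the blue and yellow look-alikes are outside the box.

```bash
python3 - <<'E'
from h import *
p=eyes.read_camera('wrist');o=telemetry.get_obs();print(o['time_s'],o['tool_pos'])
f=lambda c:(np.array(c)+.5)*.64-.5
print('cap',onz(p,f((426,318)),.168),'base',onz(p,f((423,290)),.105+.01))
a,b=onz(p,f((299,150)),.139),onz(p,f((305,308)),.139);print('bar',a,b,(a+b)/2,np.linalg.norm(a-b),np.degrees(np.arctan2((a-b)[1],(a-b)[0]))-90)
C=[onz(p,f(c),.105)[:2] for c in [(258,63),(547,62)]];d=C[1]-C[0];print('corners',C,np.degrees(np.arctan2(d[1],d[0])),np.linalg.norm(d))
d=models.cut_out(p,'dropper')
for x in d[:3]: print(x['p'],x['centre'],onz(p,x['centre'],.14))
m=d[0]['pixels']
s=models.cut_out(eyes.read_camera('side'),'dropper')
# bar mask: dark pixels
g=p['pixels'].max(2)<60; g[:, :]&=True
ys,xs=np.nonzero(g[105:185,180:215]);print('barpix x by row',[(r+105,round(float((xs[ys==r]+180).mean()),1)) for r in range(5,80,10) if (ys==r).any()])
E
```

```text
4.9 [ 0.52916406 -0.19105888  0.28646475]
cap [ 0.54216645 -0.20740498  0.168     ] base [ 0.54355237 -0.20559313  0.115     ]
bar [ 0.49227771 -0.10383947  0.139     ] [ 0.47068079 -0.19439452  0.139     ] [ 0.48147925 -0.14911699  0.139     ] 0.09309481195286569 -13.414172105706967
corners [array([ 0.47567866, -0.0481412 ]), array([ 0.64549718, -0.08577731])] -12.49622268074482 0.1739390892231248
0.73 [271.5, 200.9] [ 0.54143423 -0.21406277  0.14      ]
0.57 [251.5, 253.5] [ 0.51044546 -0.26395415  0.14      ]
0.55 [160.8, 230.8] [ 0.42868201 -0.22037525  0.14      ]
barpix x by row [(110, 193.5), (120, 192.0), (130, 192.5), (140, 193.0), (150, 193.5), (160, 194.0), (170, 194.5), (180, 195.0)]
```

Emit:
{"api": "drive_tool", "payload": {"angular": [[0, 0, 0], [0, 0, 0], [0, 0, 0], [0, 0, 0], [0, 0, 0], [0, 0, 0], [0, 0, 0], [0, 0, 0], [0, 0, 0], [0, 0, 0], [0, 0, 0], [0, 0, 0]], "delta_pos": [[-0.4, 0.4, 1], [-0.4, 0.4, 1], [-0.4, 0.4, 1], [-0.4, 0.4, 1], [-0.25, 0.15, 1], [0, 0, 1], [0, 0, 1], [0, 0, 1], [0, 0, 1], [0, 0, 0.5], [0, 0, 0], [0, 0, 0]], "gripper": [7, 7, 7, 7, 7, 7, 7, 7, 7, 7, 7, 7]}}

```text
time_s: 6.25
tool_pos: [0.5422, -0.2146, 0.1918]
tool_rot: [180.0, -0.0, 77.2]
force: [0.0, -0.1, 1.3]
grip_width: 0.0697
grasp_force: 0.0
```

```bash
python3 - <<'E'
from h import *
p=eyes.read_camera('wrist');o=telemetry.get_obs();print(o['time_s'],o['tool_pos'],o['tool_rot'],o['force'])
for x in models.cut_out(p,'dropper')[:3]: print(x['p'],x['centre'],onz(p,x['centre'],.14))
p=eyes.read_camera('wrist')
cv2.imwrite('pics/w2.png',cv2.resize(p['pixels'],(800,600))[:,:,::-1])
print(proj(p,[[.542,-.214,.168],[.542,-.214,.105]])/.64)
E
```

```text
6.3 [ 0.54237247 -0.21472433  0.19204197] [ 1.79945748e+02 -4.11110325e-03  7.72274366e+01] [-0.20851569 -0.39453781  0.82856289]
0.87 [253.0, 214.4] [ 0.54211331 -0.21317644  0.14      ]
0.73 [318.0, 291.5] [ 0.57422249 -0.27991365  0.14      ]
[[394.85965497 362.71014813]
 [395.05555353 311.7070787 ]]
```

View pics/w2.png

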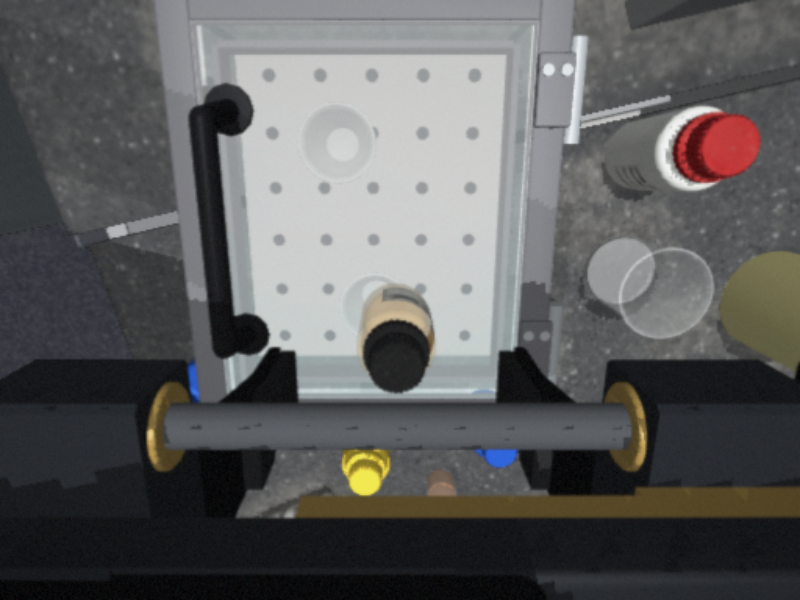

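The cap top is at (397,358), which matches the prediction, so the dropper is centred between the fingers. Descending and gripping.

Emit:
{"api": "drive_tool", "payload": {"angular": [[0, 0, 0], [0, 0, 0], [0, 0, 0], [0, 0, 0], [0, 0, 0], [0, 0, 0], [0, 0, 0], [0, 0, 0], [0, 0, 0], [0, 0, 0], [0, 0, 0], [0, 0, 0], [0, 0, 0], [0, 0, 0], [0, 0, 0], [0, 0, 0], [0, 0, 0], [0, 0, 0]], "delta_pos": [[0, 0, 0.9], [0, 0, 0.9], [0, 0, 0.9], [0, 0, 0.9], [0, 0, 0.9], [0, 0, 0.9], [0, 0, 0.7], [0, 0, 0.3], [0, 0, 0], [0, 0, 0], [0, 0, 0], [0, 0, 0], [0, 0, 0], [0, 0, 0], [0, 0, 0], [0, 0, 0], [0, 0, 0], [0, 0, 0]], "gripper": [7, 7, 7, 7, 7, 7, 7, 7, 7, 7, 3, 3, 2.5, 2.5, 2.5, 2.5, 2.5, 2.5], "squeeze": 8}}

```text
time_s: 8.2
tool_pos: [0.5421, -0.2146, 0.1276]
tool_rot: [180.0, -0.0, 77.2]
force: [0.3, 0.1, 0.1]
grip_width: 0.0325
grasp_force: 8.0
```

Emit:
{"api": "drive_tool", "payload": {"angular": [[0, 0, 0], [0, 0, 0], [0, 0, 0], [0, 0, 0], [0, 0, 0], [0, 0, 0], [0, 0, 0], [0, 0, 0]], "delta_pos": [[0, 0, -0.5], [0, 0, -1], [0, 0, -1.5], [0, 0, -1.5], [0, 0, -1.5], [0, 0, -1.5], [0, 0, -1.5], [0, 0, -1]], "gripper": [2.5, 2.5, 2.5, 2.5, 2.5, 2.5, 2.5, 2.5]}}

```text
time_s: 9.0
tool_pos: [0.5425, -0.2148, 0.2295]
tool_rot: [179.9, -0.0, 77.2]
force: [0.5, -0.3, -0.1]
grip_width: 0.0326
grasp_force: 8.0
```

Emit:
{"api": "drive_tool", "payload": {"angular": [[0, 0, 0], [0, 0, 0], [0, 0, 0], [0, 0, 0], [0, 0, 0], [0, 0, 0], [0, 0, 0], [0, 0, 0], [0, 0, 0], [0, 0, 0], [0, 0, 0], [0, 0, 0], [0, 0, 0], [0, 0, 0], [0, 0, 0], [0, 0, 0], [0, 0, 0], [0, 0, 0], [0, 0, 0], [0, 0, 0]], "delta_pos": [[1, -0.54, 0], [2, -1.08, 0], [2.4, -1.3, 0], [2.4, -1.3, 0], [2.4, -1.3, 0], [2.4, -1.3, 0], [2.4, -1.3, 0], [2.4, -1.3, 0], [2.4, -1.3, 0], [2.4, -1.3, 0], [2.4, -1.3, 0], [2.4, -1.3, 0], [2.4, -1.3, 0], [2.4, -1.3, 0], [2.4, -1.3, 0], [1.5, -0.8, 0], [0.8, -0.46, 0], [0, 0, 0], [0, 0, 0], [0, 0, 0]], "gripper": [2.5, 2.5, 2.5, 2.5, 2.5, 2.5, 2.5, 2.5, 2.5, 2.5, 2.5, 2.5, 2.5, 2.5, 2.5, 2.5, 2.5, 2.5, 2.5, 2.5]}}

```text
time_s: 11.0
tool_pos: [0.4302, 0.1839, 0.2275]
tool_rot: [180.0, 0.0, 77.1]
force: [-0.4, -0.0, -0.9]
grip_width: 0.0322
grasp_force: 8.0
```

```bash
python3 - <<'E'
from h import *
p=eyes.read_camera('wrist');o=telemetry.get_obs();print(o['time_s'],o['tool_pos'],o['tool_rot'],o['force'],o['qpos'],o['grip_width'])
for x in models.search_frame(p,'tile')[:2]: print(x['p'],x['centre'],onz(p,x['centre'],.006))
cv2.imwrite('pics/w3.png',p['pixels'][:,:,::-1])
T=[onz(p,[x,y],.006) for x,y in [(100,20)]]
print(proj(p,[[.426,.186,.006],[.43,.185,.006],[.467,.267,.006],[.373,.26,.006],[.384,.107,.006],[.48,.11,.006]]))
E
```

```text
11.05 [0.43019296 0.18398318 0.22757412] [1.79996027e+02 1.75680339e-03 7.71129916e+01] [ 0.05967521 -0.10041937  0.31810561] [-57.78883363  -5.25621603  29.86755756 109.55245239   2.71090184
  75.02296755 -41.61342558] 0.03204220726238635
0.58 [250.6, 152.0] [0.43030168 0.20014653 0.006     ]
[[249.73295682 164.57953235]
 [253.26801789 164.65165297]
 [269.5791036   85.22563177]
 [188.48270819 111.34024464]
 [231.09101891 233.16700194]
 [306.96251063 214.71369017]]
```

View pics/w3.png

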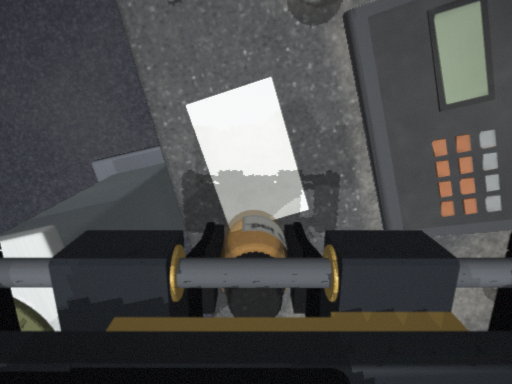

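The tile corners are at (187,105), (271,78) and (308,208), putting its centre near (0.428, 0.192). I'll shift 1 cm along tool x while descending.

Emit:
{"api": "drive_tool", "payload": {"angular": [[0, 0, 0], [0, 0, 0], [0, 0, 0], [0, 0, 0], [0, 0, 0], [0, 0, 0], [0, 0, 0], [0, 0, 0], [0, 0, 0], [0, 0, 0], [0, 0, 0], [0, 0, 0], [0, 0, 0], [0, 0, 0], [0, 0, 0], [0, 0, 0]], "delta_pos": [[0.2, 0, 0.8], [0.2, 0, 1.6], [0.2, 0, 1.6], [0.2, 0, 1.6], [0.2, 0, 1.6], [0, 0, 1.6], [0, 0, 1.6], [0, 0, 1.6], [0, 0, 1.6], [0, 0, 1.6], [0, 0, 1.6], [0, 0, 1.2], [0, 0, 0.8], [0, 0, 0.4], [0, 0, 0.1], [0, 0, 0]], "gripper": [2.5, 2.5, 2.5, 2.5, 2.5, 2.5, 2.5, 2.5, 2.5, 2.5, 2.5, 2.5, 2.5, 2.5, 2.5, 2.5]}}

```text
time_s: 12.7
tool_pos: [0.4324, 0.195, 0.0349]
tool_rot: [180.0, -0.0, 77.2]
force: [0.3, 0.5, 0.1]
grip_width: 0.0325
grasp_force: 8.0
```

Emit:
{"api": "drive_tool", "payload": {"angular": [[0, 0, 0], [0, 0, 0], [0, 0, 0], [0, 0, 0]], "delta_pos": [[0, 0, 0.15], [0, 0, 0.15], [0, 0, 0.1], [0, 0, 0]], "gripper": [2.5, 2.5, 2.5, 2.5]}}

```text
time_s: 13.1
tool_pos: [0.432, 0.1949, 0.0305]
tool_rot: [-180.0, -0.0, 77.2]
force: [-0.3, -0.3, -0.4]
grip_width: 0.0322
grasp_force: 8.0
```

Emit:
{"api": "drive_tool", "payload": {"angular": [[0, 0, 0], [0, 0, 0], [0, 0, 0], [0, 0, 0]], "delta_pos": [[0, 0, 0.1], [0, 0, 0.1], [0, 0, 0.05], [0, 0, 0]], "gripper": [2.5, 2.5, 2.5, 2.5]}}

```text
time_s: 13.5
tool_pos: [0.4322, 0.195, 0.0287]
tool_rot: [-180.0, -0.0, 77.2]
force: [-1.7, -1.2, 6.5]
grip_width: 0.0322
grasp_force: 8.0
```

Contact, at 6.5 N. Releasing and rising.

Emit:
{"api": "drive_tool", "payload": {"angular": [[0, 0, 0], [0, 0, 0], [0, 0, 0], [0, 0, 0], [0, 0, 0], [0, 0, 0], [0, 0, 0], [0, 0, 0], [0, 0, 0], [0, 0, 0], [0, 0, 0], [0, 0, 0], [0, 0, 0], [0, 0, 0], [0, 0, 0], [0, 0, 0], [0, 0, 0], [0, 0, 0]], "delta_pos": [[0, 0, -0.1], [0, 0, 0], [0, 0, 0], [0, 0, 0], [0, 0, 0], [0, 0, 0], [0, 0, -1], [0, 0, -2], [0, 0, -2], [0, 0, -2], [0, 0, -2], [0, 0, -2], [0, 0, -2], [0, 0, -2], [0, 0, -2], [0, 0, -2], [0, 0, -1], [0, 0, 0]], "gripper": [3.5, 4, 5, 6, 7, 7, 7, 7, 7, 7, 7, 7, 7, 7, 7, 7, 7, 7]}}

```text
time_s: 15.3
tool_pos: [0.4329, 0.1952, 0.2307]
tool_rot: [179.9, -0.2, 77.2]
force: [-0.2, -0.4, -0.4]
grip_width: 0.0699
grasp_force: 0.0
```

```bash
python3 - <<'E'
from h import *
p=eyes.read_camera('wrist');o=telemetry.get_obs();print(o['time_s'],o['tool_pos'],o['tool_rot'],o['force'])
for x in models.search_frame(p,'dropper')[:2]: print(x['p'],x['centre'],onz(p,x['centre'],.035))
print(proj(p,[[.432,.195,.069],[.432,.195,.006]]))
cv2.imwrite('pics/w4.png',p['pixels'][:,:,::-1])
E
```

```text
15.35 [0.43224037 0.19488963 0.22945313] [ 1.79963601e+02 -5.70422800e-02  7.72183401e+01] [ 0.49364119 -0.79473248  0.83376469]
0.58 [250.8, 173.1] [0.42965403 0.19317448 0.035     ]
[[252.48493626 178.31060026]
 [252.55089856 165.82995939]]
```

View pics/w4.png

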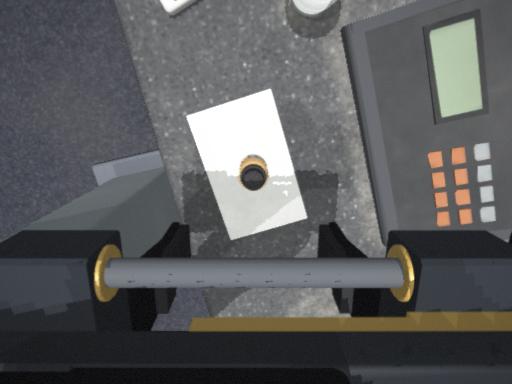

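The dropper stands upright mid-tile at (253,175). Now over to the handle.

Emit:
{"api": "drive_tool", "payload": {"angular": [[0, 0, 0], [0, 0, 0], [0, 0, 0], [0, 0, 0], [0, 0, 0], [0, 0, 0], [0, 0, 0], [0, 0, 0], [0, 0, 0], [0, 0, 0], [0, 0, 0], [0, 0, 0], [0, 0, 0], [0, 0, 0], [0, 0, 0], [0, 0, 0], [0, 0, 0]], "delta_pos": [[-1, 0.4, 0], [-2.5, 0.95, 0], [-2.5, 0.95, 0], [-2.5, 0.95, 0], [-2.5, 0.95, 0], [-2.5, 0.95, 0], [-2.5, 0.95, 0], [-2.5, 0.95, 0], [-2.5, 0.95, 0], [-2.5, 0.95, 0], [-2.5, 0.95, 0], [-2.5, 0.95, 0], [-2.5, 0.95, 0], [-1.5, 0.5, 0], [-0.8, 0.2, 0], [0, 0, 0], [0, 0, 0]], "gripper": [5, 5, 5, 5, 5, 5, 5, 5, 5, 5, 5, 5, 5, 5, 5, 5, 5]}}

```text
time_s: 17.1
tool_pos: [0.48, -0.1568, 0.2286]
tool_rot: [-179.9, -0.0, 77.3]
force: [0.4, 0.2, -0.0]
grip_width: 0.0502
grasp_force: 0.0
```

```bash
python3 - <<'E'
from h import *
p=eyes.read_camera('wrist');o=telemetry.get_obs();print(o['time_s'],o['tool_pos'],o['tool_rot'],o['force'],o['qpos'])
m=((p['pixels'].max(2)<60)*255).astype(np.uint8)
print('pred mid/ends',proj(p,[[.481,-.157,.139],[.491,-.112,.139],[.471,-.202,.139]]))
cv2.imwrite('pics/w5.png',cv2.resize(p['pixels'],(800,600))[:,:,::-1])
import pickle;pickle.dump({k:p[k] for k in('mtx','D','origin','orientation','pixels')},open('p5.pkl','wb'))
E
```

```text
17.15 [ 0.48017146 -0.15643787  0.22868237] [-1.79954234e+02 -2.94910473e-02  7.73038798e+01] [ 0.12079517 -0.26354916 -0.22492652] [-41.73958123  -0.83424163  57.13990483 105.56353856   0.69741538
  74.93730822   2.51963228]
pred mid/ends [[255.13118771 199.26359244]
 [255.01203134 139.31343478]
 [255.23854659 253.46759861]]
```

View pics/w5.png

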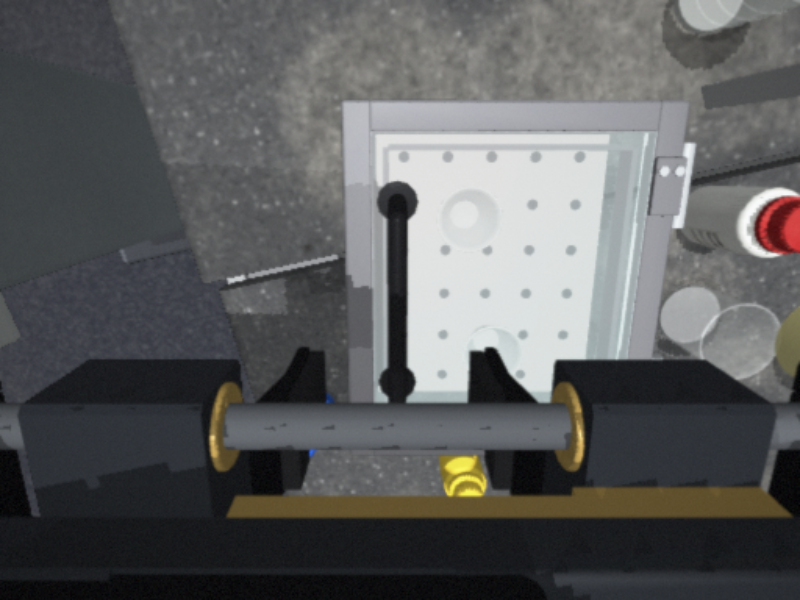

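The bar is at column 398, exactly as predicted, so it is midway between the fingers. Descending to the bar and gripping firmly.

Emit:
{"api": "drive_tool", "payload": {"angular": [[0, 0, 0], [0, 0, 0], [0, 0, 0], [0, 0, 0], [0, 0, 0], [0, 0, 0], [0, 0, 0], [0, 0, 0], [0, 0, 0], [0, 0, 0], [0, 0, 0], [0, 0, 0]], "delta_pos": [[0, 0, 0.5], [0, 0, 1.2], [0, 0, 1.2], [0, 0, 1.2], [0, 0, 1.2], [0, 0, 1.2], [0, 0, 1.2], [0, 0, 0.9], [0, 0, 0.6], [0, 0, 0.3], [0, 0, 0], [0, 0, 0]], "gripper": [5, 5, 5, 5, 5, 5, 5, 5, 5, 5, 5, 5]}}

```text
time_s: 18.35
tool_pos: [0.4807, -0.1577, 0.1344]
tool_rot: [180.0, -0.0, 77.2]
force: [-0.5, -0.1, -0.7]
grip_width: 0.0499
grasp_force: 0.0
```

Emit:
{"api": "drive_tool", "payload": {"angular": [[0, 0, 0], [0, 0, 0], [0, 0, 0], [0, 0, 0], [0, 0, 0], [0, 0, 0], [0, 0, 0], [0, 0, 0], [0, 0, 0], [0, 0, 0]], "delta_pos": [[0, 0, 0], [0, 0, 0], [0, 0, 0], [0, 0, 0], [0, 0, 0], [0, 0, 0], [0, 0, 0], [0, 0, 0], [0, 0, 0], [0, 0, 0]], "gripper": [3, 2, 1.5, 1, 0.5, 0.5, 0.5, 0.5, 0.5, 0.5], "squeeze": 45}}

```text
time_s: 19.35
tool_pos: [0.48, -0.1574, 0.134]
tool_rot: [-179.9, -0.0, 77.2]
force: [-2.7, 0.5, 2.5]
grip_width: 0.0088
grasp_force: 45.0
```

Emit:
{"api": "drive_tool", "payload": {"angular": [[0.005, 0, 0], [0.01, 0, 0], [0.01, 0, 0], [0.01, 0, 0], [0.01, 0, 0], [0, 0, 0], [0, 0, 0]], "delta_pos": [[0, 0.02, -0.08], [0, 0.035, -0.15], [0, 0.035, -0.15], [0, 0.035, -0.15], [0, 0.035, -0.15], [0, 0, 0], [0, 0, 0]], "gripper": [0.5, 0.5, 0.5, 0.5, 0.5, 0.5, 0.5]}}

```text
time_s: 20.05
tool_pos: [0.4799, -0.1574, 0.1352]
tool_rot: [-177.2, 0.2, 77.2]
force: [9.1, -4.2, -43.7]
grip_width: 0.0087
grasp_force: 45.0
```

```bash
python3 - <<'E'
from h import *
p=eyes.read_camera('side');o=telemetry.get_obs()
for k in ('time_s','tool_pos','tool_rot','force','wrist_torque','grasp_force','grip_width'): print(k,o[k])
x=p['pixels'][160:310,170:370];cv2.imwrite('pics/s6.png',cv2.resize(x,None,fx=4,fy=4,interpolation=2)[:,:,::-1])
E
```

```text
time_s 20.1
tool_pos [ 0.47992355 -0.1573842   0.13527401]
tool_rot [-177.21992401    0.20748409   77.23126769]
force [  9.7042823   -4.43966999 -43.14576008]
wrist_torque [-1.02017248 -2.54710218  0.03653357]
grasp_force 44.99005615711212
grip_width 0.008319742568797143
```

View pics/s6.png

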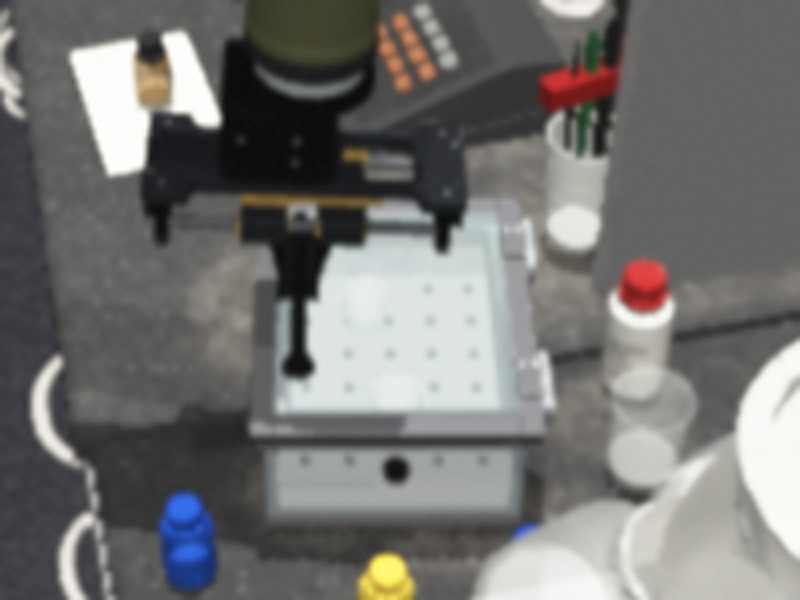

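The grip is good, the lid is barely moved, and the dropper stands on the tile at (152,75). The seal is holding harder than described (43 N). I'll wait briefly with a firmer grip to see whether it creeps.

Emit:
{"api": "drive_tool", "payload": {"angular": [[0, 0, 0], [0, 0, 0], [0, 0, 0], [0, 0, 0]], "delta_pos": [[0, 0, 0], [0, 0, 0], [0, 0, 0], [0, 0, 0]], "gripper": [0.5, 0.5, 0.5, 0.5], "squeeze": 60}}

```text
time_s: 20.5
tool_pos: [0.4799, -0.1574, 0.1352]
tool_rot: [-177.2, 0.2, 77.2]
force: [9.6, -4.4, -43.3]
grip_width: 0.0082
grasp_force: 60.0
```

Emit:
{"api": "drive_tool", "payload": {"angular": [[0, 0, 0], [0, 0, 0], [0, 0, 0]], "delta_pos": [[0, 0.01, -0.1], [0, 0, 0], [0, 0, 0]], "gripper": [0.5, 0.5, 0.5]}}

```text
time_s: 20.8
tool_pos: [0.4815, -0.1578, 0.1406]
tool_rot: [-177.3, 0.1, 77.2]
force: [2.1, 0.2, -10.3]
grip_width: 0.0081
grasp_force: 60.0
```

The seal let go without a jump, at about 0.043 rad. Continuing along the arc.

Emit:
{"api": "drive_tool", "payload": {"angular": [[0.01, 0, 0], [0.01, 0, 0], [0.01, 0, 0], [0.01, 0, 0], [0.01, 0, 0], [0.01, 0, 0], [0.01, 0, 0], [0.01, 0, 0], [0.01, 0, 0], [0.01, 0, 0], [0.01, 0, 0], [0.005, 0, 0], [0, 0, 0], [0, 0, 0], [0, 0, 0]], "delta_pos": [[0, 0.034, -0.15], [0, 0.034, -0.15], [0, 0.034, -0.15], [0, 0.034, -0.15], [0, 0.034, -0.15], [0, 0.034, -0.15], [0, 0.034, -0.15], [0, 0.034, -0.15], [0, 0.034, -0.15], [0, 0.034, -0.15], [0, 0.034, -0.15], [0, 0.017, -0.07], [0, 0, 0], [0, 0, 0], [0, 0, 0]], "gripper": [0.5, 0.5, 0.5, 0.5, 0.5, 0.5, 0.5, 0.5, 0.5, 0.5, 0.5, 0.5, 0.5, 0.5, 0.5]}}

```text
time_s: 22.3
tool_pos: [0.4874, -0.1591, 0.1585]
tool_rot: [-170.8, -0.0, 77.2]
force: [-4.1, 1.8, -1.4]
grip_width: 0.0084
grasp_force: 60.0
```

```bash
python3 - <<'E'
from h import *
for i in range(2):
    p=eyes.read_camera('side');o=telemetry.get_obs();print([np.round(o[k],4).tolist() for k in ('time_s','tool_pos','tool_rot','force','grasp_force','grip_width')])
x=p['pixels'][160:310,170:370];cv2.imwrite('pics/s7.png',cv2.resize(x,None,fx=4,fy=4,interpolation=2)[:,:,::-1])
E
```

```text
[22.35, [0.4874, -0.1591, 0.1585], [-170.8269, -0.0135, 77.2218], [-3.7622, 1.0205, -0.7685], 59.9997, 0.0082]
[22.4, [0.4874, -0.1591, 0.1585], [-170.8292, -0.0123, 77.222], [-4.2753, 1.3128, -0.9413], 59.9997, 0.0083]
```

View pics/s7.png

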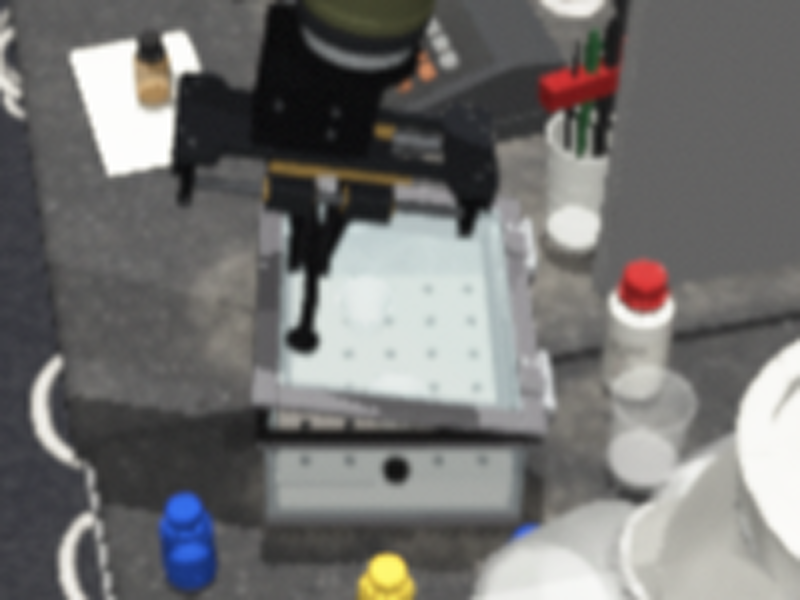

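The lid is open at the front edge, about 30 mm by the tool's rise of 24.5 mm and tilt of 9.2°. It is held still and the dropper stands on the tile. Handing in.

```bash
python3 -c "
from cell import env
print(env.sign_off())"
```

```text
the job is handed in; nothing more can be done
None
```

I handed the job in with the amber dropper standing upright on the tile and the gripper still holding the lid at about a 3 cm gap (roughly 0.16 rad, worked out from the tool's rise and tilt); the seal took about 43 N to break, well over the stated 16 N, and sign-off gave no verdict.

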